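# Test the bench safety switch and snap its button guard cap back on

### The arm

A 6-joint arm with a two-finger parallel gripper is mounted at the origin on the work surface; the furniture and walls round the work are solid. World frame = base frame: x ahead of the robot, y to its left, z up, the work surface at z = 0. Lengths are in m, angles in rad, forces in N, time in s.
With the tool pointing down it reaches from about 0.425 to 0.95 m from the base axis. Payload 3.5 kg.
Tool frame: the origin (TCP) lies midway between the tips of the shut fingers; the grasp point (between the pads) lies 19 mm behind it; z points along the fingers, y is the line along which they close (so a half turn about z gives the same grasp; the last joint's range is limited). The gripper opens to 85 mm and grips with 20 to 120 N. Pads are 22 mm wide; open, the fingers measure 114 mm over their backs; the gripper's body (76 mm by 85 mm) begins 54 mm behind the grasp point. The pads swing forward as they close: fully open they stand 13 mm farther back than shut.
Start: joints at [-1.256, 0.286, 1.577, -0, 1.279, -0.15], TCP at [0.303, -0.603, 0.231] pointing down, gripper open.
Joint ranges: [-2.77, 2.77], [-0.9, 2.22], [0.21, 2.48], [-1.53, 4.67], [0.24, 2.81], [-2.84, 2.84]. Speed limits (rad/s): [2.79, 2.79, 3.14, 3.14, 3.14, 3.14].

### API

Orientations are given as a unit quaternion [x, y, z, w].
In Python, from plant import get_state, read_camera, ctrl gives the robot as it stands.
- The arm moves only by the shell command python3 -m crank 'ROWS' [FORCE]. ROWS is JSON, a list of rows, each a list of 3 entries, a list of its own where there are three numbers: the shift along the tool's x, y, z in mm, then the turn about the tool's z in degrees, then the closure in counts, from 0 (fully open) to 255 (shut). In form: [[[tx, ty, tz], yaw, claw], ...]. A call has 1 to 10 rows; each row is the pose to reach, as a shift and turn from the pose commanded when the call began, along the tool's axes at that moment; what a row does not reach only later rows make up. A row lasts 1/10 s, in which the tool goes at most 50 mm and 8.59 degrees, less where a joint would pass 70% of its speed; a pose out of reach is approached as far as the arm can. A call with a gripper value outside its range is refused whole. The fingers move at their own pace and stop on an object; FORCE is the grip in N (left out, the last holds). Time passes only in rows, so rows that repeat a pose let the fingers close. It gives the time, the measured TCP pose, the force, the opening and the grip force at its end, in the units of the state.
- get_state(): the state, without advancing time (a new reading comes with each control period).
- read_camera(name): name is "scene" or "top" or "wrist"; returns a dict with "frame" (420x560x3 uint8, blue, green, red), "range_z" (420x560 float32, m along the optical axis (not along the pixel's ray), 0 where there is no reading), "vfov" (degrees; the focal length in pixels is half the picture's height over the tangent of half this angle, whatever the lens; pixels are square), "cx", "cy" (the principal point, pixels), "origin" and "orientation" of the camera in the world. Camera axes: x right, y down, z forward; pixel columns grow to the right and rows downward; lengths in m; the calibration is good to about 2 mm. A picture is of the moment at which its call begins.
- ctrl.sign_off(): hands the job in; it is judged then, once.
The state is a dict: "time": time; "qpos": joint angles; "dq": joint speeds; "joint_efforts": joint torques, N m; "eef_pos": TCP position; "tcp_rot": TCP orientation; "contact_force": force on the tool from outside, world axes, zero at the start; "wrist_torque": the same for the moment, N m; "opening": opening from 0.0 (shut) to 1.0 (fully open); "finger_force": force on a finger pad.
Only numpy, scipy, OpenCV 4.12 (cv2) and the standard library are available. Lean on these libraries where they do the work, as an engineer would, in place of code of your own. Each camera call takes 0.05 s, during which the arm holds its last target. There are 200 camera calls.

### The job

Do the routine test of the bench safety switch: hold its round test button down until the lever on the front drops, release the button, then lift the lever back up until it stays up by itself. Then fit the loose black hollow guard cap over the collar round the button and press it straight down through the click until it is fully home on the flange, and keep pressing firmly: finish while the gripper is still pushing the cap down, without letting go. The lever must still be up at the end, and the other things on the bench stay where they are.

Things in the scene. Friction and masses are not known exactly. Their poses are not given: they have to be found in the camera images.
- station: Bench safety switch, fixed to the bench: grey box 120 (x) x 160 (y) x 75 (z) mm on a 132 x 172 x 6 mm foot plate. Origin at the centre of its underside, z up; its front face, with the lever, looks along its own -x. On its flat top, at x +15, y +35 mm in its frame, a dark round flange (53 mm across, 3 mm high) carries an upright metal collar with the test button in its middle.
- button_top (a point): Centre of the top face of the test button: grey, 16 mm diameter, stands 7 mm proud of the collar's rim (25 mm above the flange, 103 mm above the bench). It goes straight down.
- button (a joint): Travel of the test button in m: 0 released, 0.005 fully down; it springs back. It trips the lever after about 3.5 mm; 5 to 6 N is enough.
- lever (a joint): Angle of the trip lever in rad: 0 up (set), grows as it drops, 0.7 fully down. An over-centre spring drives it away from about 0.2: lift it to less than 0.15 and it goes to 0 and stays; otherwise it falls to 0.7. Lifting at the knob takes about 2 N.
- lever_knob (a point): Centre of the knob at the free end of the trip lever: black cylinder 16 mm diameter, 22 mm long along the box's y, on a 10 mm wide, 7 mm thick arm, 90 mm from the hinge. It is 66 to 72 mm in front of the box's front face, 101 mm above the bench when up, 40 mm when down. It can be pinched from above across its 22 mm length (along the box's y), or lifted from below.
- lever_hinge (a point): Point on the lever's hinge axis (axis along the box's y), 62 mm above the bench and 15 mm inside the front face. When up, the lever points 0.45 rad above level along the box's -x; when fully down, 0.25 rad below level. As the joint grows the knob goes down.
- collar_seat (a point): Centre of the flange's top face, at the foot of the collar, 78 mm above the bench, z up: here the centre of the cap's mouth ends when the cap is home. The aluminium collar is 29.6 mm in diameter and 18 mm high, its top edge tapered to 22 mm; four round spring detents stand 3.7 mm out of its side, their middle 8.5 mm above the flange.
- cap_center (a point): Centre, half-way up, of the loose guard cap: black ribbed cylinder 48 mm diameter (49.5 over the ribs), 46 mm high, about 60 g, standing mouth down, so 23 mm above the bench. Closed on top (upper 15 mm solid), hollow below: bore 41 mm, 31 mm deep, with a rounded lip 5 mm high, 32 to 33 mm clear, at the mouth. z up along its axis; its yaw does not matter.
- cap_mouth (a point): Centre of the cap's mouth, 23 mm below cap_center; z up through the cap. Lowered over the collar it first rests on the detents about 12 mm above the flange; 8 to 15 N drives the lip past them, the resistance suddenly falls away (the click) with the mouth about 6 mm above the flange, and it is drawn down onto the flange (0 mm). When home it clears the button.
- ring: Bystander: loose steel ring gauge, 44 mm diameter, 14 mm high, on the bench. Origin at the centre of its underside.
- tape: Bystander: loose roll of black tape, 59 mm diameter, 19 mm high, on the bench. Origin at the centre of its underside. (Beyond the tape, ring and cap stands a solid blue machine, about 0.55 m tall: it begins at about x = 0.6 m and fills the side right of y = -0.05 m, so swing round its front.)
- vee: Bystander: loose steel V block, 44 x 60 x 42 mm, on the bench. Origin at the centre of its underside.
Mind the look-alikes: they are no part of the job. Of the things that look like the part that bears cap_center, take the one that is nearest to the robot's base at the start.

How it is judged:
On the way, in this order (a step that is already met when the one before it is completed fails the run):
1. the test button is held down and the lever has dropped (value of joint lever above 0.6 rad and value of joint button above 0.002 m), for 0.05 s.
2. the lever is back up and the button released (value of joint lever below 0.08 rad and value of joint button below 0.0015 m), for 0.3 s.
3. the cap has snapped home on the flange, lever still up (z of cap_mouth in the frame of collar_seat below 0.0025 m and horizontal distance between cap_mouth and collar_seat below 0.004 m and angle between cap_mouth's own z axis and vertical below 0.08 rad and value of joint lever below 0.08 rad), for 0.2 s.
At the end, for the whole second after the job is handed in: The cap is home (mouth within 2.5 mm above the flange and 4 mm of its centre, tilted under 0.08 rad), the fingers still touch it and press it onto the switch with more than 5 N; the lever is up (under 0.08 rad) and the button out (under 1.5 mm) (all of step 3 and value of joint button below 0.0015 m and contact force between cap and station above 5 N and contact force between the fingers and cap above 1 N); the arm keeps its last pose, push and grip.
It fails at once if the ring gauge moved more than 30 mm (distance of ring from where it was at the start of the episode above 0.03 m).
It fails at once if the roll of tape moved more than 30 mm (distance of tape from where it was at the start of the episode above 0.03 m).
It fails at once if the V block moved more than 30 mm (distance of vee from where it was at the start of the episode above 0.03 m).
It also fails if it takes over 72 s, if anything falls off the work surface, if the arm or the gripper's body presses on something with over 40 N, if the wrist force passes 120 N, or if a joint passes its speed limit or range.

## Working session

There is one attempt and no reset: what is moved stays moved. The work goes in short steps, Python scripts to look and compute and a shell command to move; the robot and the scene stay as the last step left them, time stands still between calls to the robot, and variables do not carry over. Pictures are saved under pics/ and viewed, at most 10 in all, crops included, and the job is handed in when it is done.

```bash
ls; mkdir -p pics; cat > h.py <<'E'
import numpy as np, cv2
from scipy.spatial.transform import Rotation as R
from plant import get_state, read_camera, ctrl
def cam(n):
    c=read_camera(n); h=c["frame"].shape[0]
    c["f"]=h/2/np.tan(np.radians(c["vfov"])/2); c["R"]=R.from_quat(c["orientation"]).as_matrix(); c["o"]=np.array(c["origin"]); return c
def ray(c,u,v): return c["R"]@np.array([(u-c["cx"])/c["f"],(v-c["cy"])/c["f"],1.])
def plane(c,u,v,z):
    d=ray(c,u,v); return c["o"]+d*(z-c["o"][2])/d[2]
def pt(c,u,v): return c["o"]+ray(c,u,v)*c["range_z"][int(v),int(u)]
def cloud(c):
    v,u=np.mgrid[:c["frame"].shape[0],:c["frame"].shape[1]]
    d=np.stack([(u-c["cx"])/c["f"],(v-c["cy"])/c["f"],np.ones(u.shape)],-1)*c["range_z"][...,None]
    return d@c["R"].T+c["o"]
def totool(p):
    s=get_state(); return R.from_quat(s["tcp_rot"]).inv().apply(np.array(p)-s["eef_pos"])*1000
E
python3 - <<'E'
from h import *
s=get_state(); print(s)
for n in("top","scene"):
    c=cam(n); cv2.imwrite(f"pics/{n}0.png",c["frame"]); print(n,c["f"],c["o"],c["R"].round(3).tolist(),c["cx"],c["cy"]); np.save(n+"0",cloud(c))
E
```

```text
pics
{'time': 0.0, 'qpos': array([-1.25600587e+00,  2.87180147e-01,  1.57813442e+00,  1.09442284e-05,
        1.27859070e+00, -1.50010326e-01]), 'dq': array([ 0.00025334,  0.00024549, -0.00161731,  0.00026817, -0.00122846,
       -0.00018146]), 'joint_efforts': array([-1.86715215e-04, -4.05980194e+01, -2.92625141e+01, -2.24439264e-04,
        5.82091743e-03,  3.90500304e-06]), 'eef_pos': array([ 0.3023886 , -0.60276684,  0.22996057]), 'tcp_rot': array([ 9.73116069e-01,  2.30312349e-01, -8.99398747e-05, -1.15281543e-03]), 'contact_force': array([-0.24143345,  0.27518793, -0.09256346]), 'wrist_torque': array([-0.03533128, -0.03006415, -0.00718072]), 'finger_force': 0.0, 'opening': 0.9977903361489051}
top 462.1076243099293 [0.35019995 0.02376335 1.05883339] [[0.024, -0.986, 0.165], [-1.0, -0.025, 0.001], [0.003, -0.165, -0.986]] 281.8625052242818 214.65951402586757
scene 451.45228722091076 [-0.37840357 -0.4686614   0.56798225] [[0.468, -0.395, 0.79], [-0.884, -0.195, 0.426], [-0.014, -0.898, -0.441]] 277.3280880093647 210.57507347369173
```

View pics/top0.png

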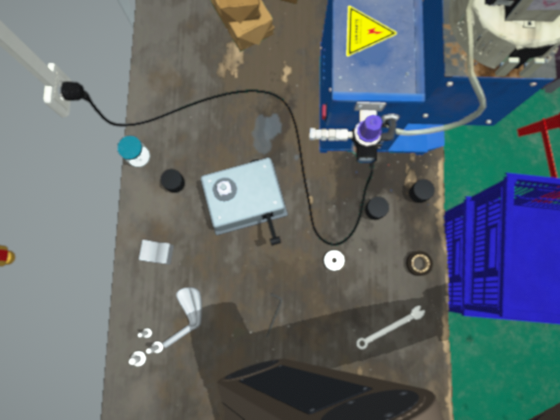

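View pics/scene0.png

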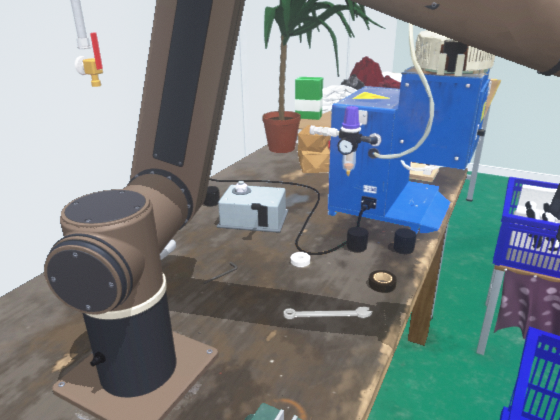

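The top view shows the station at (243,195), with its button at (224,187) and knob at (275,240). There are three black caps, at (172,180), (376,207) and (421,190). The tape is at (420,263), the ring at (334,260) and the V block at (154,251).

```bash
cat > m0.py <<'E'
from h import *
c=cam("top"); P=cloud(c)
f=c["frame"]; dark=(f.max(2)<60)
for n,(u,v) in dict(capA=(172,180),capB=(376,207),capC=(421,190)).items():
    m=np.zeros(dark.shape,bool); m[v-16:v+17,u-16:u+17]=1
    q=P[m&(abs(P[...,2]-.046)<.006)]; print(n,len(q),q.mean(0).round(4),np.ptp(q,0).round(3),'dist',np.hypot(*q.mean(0)[:2]).round(4))
m=np.zeros(dark.shape,bool); m[145:240,190:295]=1
q=P[m&(abs(P[...,2]-.081)<.005)]; r=cv2.minAreaRect(q[:,:2].astype(np.float32)*1000); print("box",len(q),r,q[:,2].mean())
print(cv2.boxPoints(r))
m[:]=0; m[170:205,205:245]=1
q=P[m&(P[...,2]>.09)]; print("button",len(q),q.mean(0),q.max(0),q.min(0))
m[:]=0; m[225:250,260:290]=1
q=P[m&(P[...,2]>.085)]; print("knob",len(q),q.mean(0),q.max(0),q.min(0))
for n,(u,v) in dict(ring=(334,260),tape=(420,263),vee=(154,251)).items(): print(n,plane(c,u,v,.015).round(3))
print("sweep",[ (n,P[v,u].round(3)) for n,(u,v) in dict(btn=(224,187),bluefront=(368,150),gauge=(320,133)).items()])
E
python3 m0.py
```

```text
capA 358 [0.5958 0.2782 0.0458] [0.049 0.048 0.012] dist 0.6575
capB 367 [ 0.5438 -0.1876  0.0459] [0.048 0.047 0.01 ] dist 0.5752
capC 361 [ 0.5865 -0.2906  0.0461] [0.047 0.049 0.011] dist 0.6546
box 1164 ((548.6640625, 109.15473937988281), (148.566162109375, 154.37677001953125), 16.717405319213867) 0.07748335347751821
[[455.31717  161.71313 ]
 [499.7239    13.861069]
 [642.011     56.596344]
 [597.60425  204.44841 ]]
button 149 [0.56312883 0.14871833 0.11632868] [0.58289516 0.16814643 1.05883339] [0.35019995 0.02376335 0.09030067]
knob 143 [0.46388411 0.04163284 0.10818086] [0.49046055 0.05419118 1.05883339] [0.35019995 0.02376335 0.08503495]
ring [ 0.424 -0.095  0.015]
tape [ 0.423 -0.288  0.015]
vee [0.435 0.312 0.015]
sweep [('btn', array([0.567, 0.149, 0.102])), ('bluefront', array([ 0.609, -0.129,  0.251])), ('gauge', array([ 0.636, -0.04 ,  0.259]))]
```

```bash
cat > m1.py <<'E'
from h import *
c=cam("top"); P=cloud(c); Z=P[...,2]
def sel(u0,u1,v0,v1,a,b):
    m=np.zeros(Z.shape,bool); m[v0:v1,u0:u1]=1; return P[m&(Z>a)&(Z<b)]
q=sel(190,295,145,240,.068,.0765); r=cv2.minAreaRect(q[:,:2].astype(np.float32)*1000); print("box",len(q),r)
b=sel(205,245,170,205,.098,.115); print("button",len(b),np.median(b,0))
k=sel(262,290,228,250,.095,.125); print("knob",len(k),np.median(k,0),np.ptp(k,0),k.max(0))
q=sel(300,420,90,200,.06,.6); print("machine near min x by y:",[(y,q[(abs(q[:,1]-y)<.02)][:,0].min().round(3)) for y in(-.24,-.2,-.16,-.12,-.08,-.04)])
i=q[:,0].argsort()[:5]; print(q[i])
B=np.median(b,0); B[2]=.23; print(totool(B)); print(totool([.45,-.12,.23]))
E
python3 m1.py
```

```text
box 2910 ((560.48095703125, 113.27925109863281), (128.823486328125, 160.11029052734375), 16.74763298034668)
button 50 [0.56826395 0.15131854 0.10233302]
knob 110 [0.45813891 0.04068835 0.10628464] [0.03229074 0.02292141 0.01666794] [0.47848405 0.05059112 0.11170718]
machine near min x by y: [(-0.24, np.float64(0.657)), (-0.2, np.float64(0.649)), (-0.16, np.float64(0.595)), (-0.12, np.float64(0.595)), (-0.08, np.float64(0.627)), (-0.04, np.float64(0.626))]
[[ 0.59514625 -0.12292555  0.25122304]
 [ 0.5951537  -0.12471349  0.25134892]
 [ 0.5951881  -0.13612608  0.21962982]
 [ 0.59524098 -0.14511773  0.24005355]
 [ 0.59530368 -0.13804971  0.21939589]]
[ 575.72725102 -555.1184894     1.39886022]
[ 348.39165542 -365.59665521    1.05979269]
```

```bash
r='[350,-365,0],10,255'; python3 -m crank "[[[350,-365,0],10,255],[[350,-365,0],10,255],[[350,-365,0],10,255],[[350,-365,0],10,255],[[350,-365,0],10,255],[[350,-365,0],10,255],[[350,-365,0],10,255],[[350,-365,0],10,255],[[350,-365,0],10,255],[[350,-365,0],10,255]]"
python3 - <<'E'
from h import *
s=get_state(); print(s["eef_pos"],R.from_quat(s["tcp_rot"]).as_matrix().round(3).tolist()); print(totool([.568,.151,.2]))
E
```

```text
time: 1.2
eef_pos: [0.4503, -0.1236, 0.2315]
tcp_rot: [0.99, 0.144, 0.0, 0.0]
contact_force: [0.8, -0.4, -0.2]
opening: -0.002
finger_force: 0.0
[ 0.45026081 -0.1236303   0.23145594] [[0.958, 0.286, 0.001], [0.286, -0.958, -0.0], [0.001, 0.0, -1.0]]
[ 191.31432133 -229.52802881   31.45643327]
```

```bash
python3 -m crank "[[[190,-230,20],0,255],[[190,-230,20],0,255],[[190,-230,20],0,255],[[190,-230,20],0,255],[[190,-230,20],0,255],[[190,-230,20],0,255],[[190,-230,20],0,255],[[190,-230,20],0,255],[[190,-230,20],0,255]]"
python3 - <<'E'
from h import *
c=cam("wrist"); cv2.imwrite("pics/w1.png",c["frame"]); s=get_state(); print(s["eef_pos"],c["o"],c["R"].round(3).tolist(),c["f"],c["cx"],c["cy"])
d=c["R"].T@(np.array([.568,.151,.103])-c["o"]); print(d, d[:2]/d[2]*c["f"]+[c["cx"],c["cy"]])
P=cloud(c); m=(P[...,2]>.099)&(P[...,2]<.107); print(m.sum())
E
```

```text
time: 2.1
eef_pos: [0.5661, 0.1485, 0.2111]
tcp_rot: [0.99, 0.144, -0.0, 0.0]
contact_force: [-0.7, -0.2, -0.1]
opening: -0.002
finger_force: 0.0
[0.56613274 0.14807722 0.21137194] [0.63452622 0.16872873 0.35510554] [[0.286, -0.92, -0.269], [-0.958, -0.274, -0.081], [0.0, 0.281, -0.96]] 304.6609002794555 281.01754574525427 214.84599247804158
[-0.00214865 -0.00478185  0.26128484] [278.51220007 209.27029981]
272
```

View pics/w1.png

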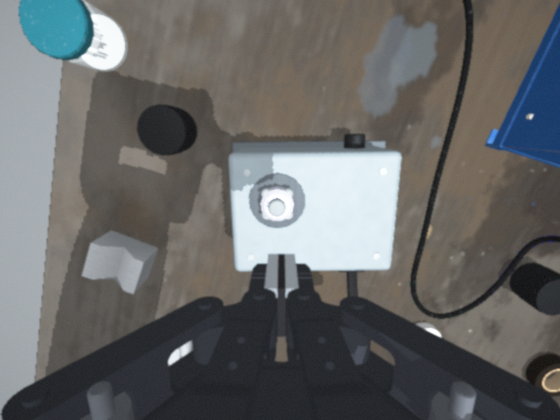

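The button is at about (278,206), with the dark flange around it centred near (277,200). The finger tips are at (283,260).

```bash
python3 - <<'E'
from h import *
c=cam("wrist"); P=cloud(c); Z=P[...,2]; g=cv2.cvtColor(c["frame"],cv2.COLOR_BGR2GRAY)
u,v=np.meshgrid(range(560),range(420)); w=(abs(u-277)<35)&(abs(v-203)<35)
q=P[w&(Z>.099)&(Z<.108)]; print("btn",len(q),(q.max(0)+q.min(0))/2,q.mean(0),np.ptp(q,0))
m=(w&(g<150)).astype(np.uint8); cs,_=cv2.findContours(m,0,1); k=max(cs,key=cv2.contourArea); (a,b),(W,H),_=cv2.fitEllipse(cv2.convexHull(k)); F=plane(c,a,b,.078); print("flange",a,b,W,H,F,"diam",W/c["f"]*.29)
q=P[w&(Z>.088)&(Z<.0985)];print("collar rim",len(q),(q.max(0)+q.min(0))/2,np.ptp(q,0))
B=plane(c,278,206,.103); print(B,totool(B),totool(F))
E
```

```text
btn 268 [0.56818618 0.15330349 0.10259699] [0.56978975 0.15293449 0.10388475] [0.01760664 0.01638362 0.00711119]
flange 271.1198425292969 199.572021484375 43.05093765258789 50.87495803833008 [0.5685056  0.15814398 0.078     ] diam 0.04097923923876878
collar rim 683 [0.56938076 0.15267743 0.09328228] [0.03314808 0.0333408  0.01042211]
[0.57070989 0.1518516  0.103     ] [  5.43808779  -2.5427802  108.52349126] [  5.11270122  -9.20769707 133.5220079 ]
```

```bash
python3 -m crank "[[[4,-4,40],0,255],[[4,-4,80],0,255],[[4,-4,102],0,255],[[4,-4,106],0,255],[[4,-4,109],0,255],[[4,-4,111],0,255],[[4,-4,112],0,255],[[4,-4,113],0,255],[[4,-4,113],0,255]]"
python3 - <<'E'
from h import *
c=cam("scene"); P=cloud(c); u,v=np.meshgrid(range(560),range(420)); q=P[(u>225)&(u<300)&(v>190)&(v<260)]; q=q[(q[:,2]<.13)&(np.hypot(q[:,0]-.458,q[:,1]-.041)<.03)]; print(q[:,2].max())
cv2.imwrite("pics/s1.png",cv2.resize(c["frame"][150:290,180:360],None,fx=4,fy=4)); print(get_state()["contact_force"],get_state()["eef_pos"])
E
```

```text
time: 3.1
eef_pos: [0.5703, 0.1537, 0.1007]
tcp_rot: [0.989, 0.145, 0.001, 0.001]
contact_force: [-2.8, -2.4, 5.4]
opening: -0.002
finger_force: 2.8
0.10852585126742004
[-1.64930301 -3.593312    5.19791149] [0.57028768 0.15367449 0.10070873]
```

View pics/s1.png

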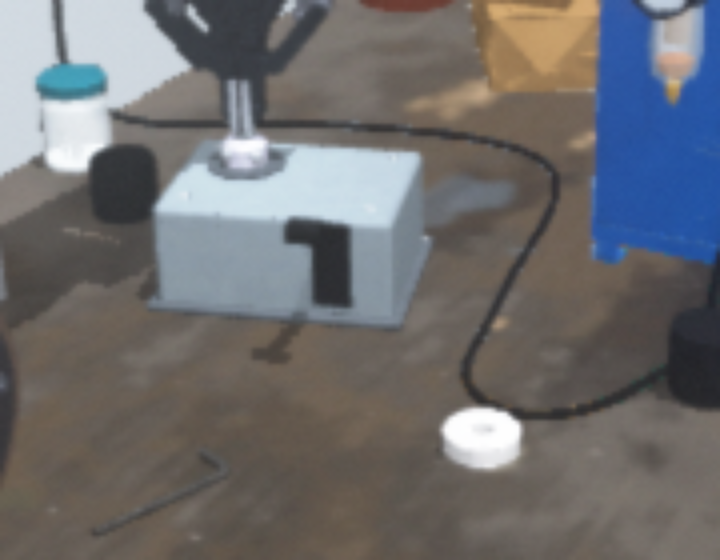

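The lever is still up (knob at crop (300,230)) and the fingertips are on the button at (243,145). It needs a deeper push.

```bash
python3 -m crank "[[[-1,0,1],0,255],[[-1,0,2],0,255],[[-1,0,3],0,255],[[-1,0,3],0,255],[[-1,0,4],0,255],[[-1,0,4],0,255],[[-1,0,4],0,255]]"
cat > kz.py <<'E'
from h import *
c=cam("scene"); P=cloud(c); s=get_state(); print(s["contact_force"],s["eef_pos"])
q=P.reshape(-1,3); q=q[(q[:,2]>.015)&(q[:,2]<.13)&(np.hypot(q[:,0]-.455,q[:,1]-.041)<.04)]; print("knob z",q[:,2].min(),q[:,2].max(),len(q),np.median(q,0))
E
python3 kz.py
```

```text
time: 3.85
eef_pos: [0.5702, 0.1537, 0.0978]
tcp_rot: [0.989, 0.145, 0.002, 0.001]
contact_force: [-2.0, -2.6, 11.5]
opening: 0.002
finger_force: 5.6
[-2.2882095  -2.01020519 11.59309907] [0.57019097 0.15370651 0.09775158]
knob z 0.03323349883754745 0.057095634932563644 105 [0.45056531 0.03957537 0.04722034]
```

```bash
python3 -m crank "[[[0,0,-40],0,255],[[0,0,-90],0,255],[[-60,30,-110],0,150],[[-60,30,-110],0,0],[[-60,30,-110],0,0]]"
python3 - <<'E'
from h import *
c=cam("top"); P=cloud(c); cv2.imwrite("pics/t2.png",cv2.resize(c["frame"][150:290,180:320],None,fx=4,fy=4)); 
w=cam("wrist"); cv2.imwrite("pics/w2.png",w["frame"])
q=P.reshape(-1,3); q=q[(q[:,2]>.02)&(q[:,2]<.07)&(np.hypot(q[:,0]-.445,q[:,1]-.037)<.045)]
Rb=R.from_euler('z',16.75,degrees=True); b=Rb.inv().apply(q-[.5647,.1152,0])
print(len(b)); print((b[b[:,0].argsort()][::6]*1000).round(0).tolist()); print(get_state()["eef_pos"])
E
```

```text
time: 4.4
eef_pos: [0.5186, 0.1073, 0.2057]
tcp_rot: [0.99, 0.144, 0.001, -0.0]
contact_force: [-0.1, 0.5, 0.6]
opening: 0.506
finger_force: 0.0
136
[[-140.0, -45.0, 42.0], [-139.0, -41.0, 44.0], [-138.0, -36.0, 43.0], [-136.0, -39.0, 47.0], [-135.0, -51.0, 45.0], [-134.0, -37.0, 48.0], [-132.0, -40.0, 49.0], [-131.0, -43.0, 51.0], [-130.0, -32.0, 48.0], [-128.0, -43.0, 45.0], [-127.0, -48.0, 45.0], [-126.0, -42.0, 45.0], [-122.0, -38.0, 41.0], [-120.0, -44.0, 48.0], [-117.0, -42.0, 51.0], [-114.0, -38.0, 48.0], [-111.0, -44.0, 50.0], [-108.0, -42.0, 49.0], [-104.0, -39.0, 48.0], [-102.0, -46.0, 50.0], [-100.0, -45.0, 51.0], [-96.0, -41.0, 50.0], [-94.0, -39.0, 53.0]]
[0.51923209 0.10811341 0.20419892]
```

View pics/w2.png

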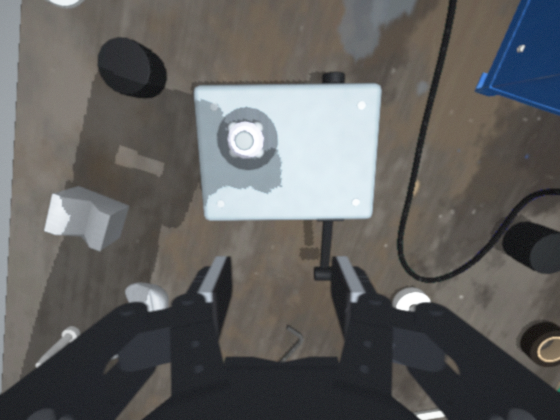

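The wrist view shows the lever dropped, with its knob at about (324,273) and the button out at (244,140).

```bash
python3 - <<'E'
from h import *
c=cam("wrist"); print(plane(c,325,273,.045), plane(c,244,140,.103))
print("knob",totool([.4504,.037,.021]))
E
```

```text
[0.45299724 0.03782073 0.045     ] [0.56924688 0.15310262 0.103     ]
knob [-86.41889722  48.74989007 182.76273064]
```

```bash
python3 -m crank "[[[-43,25,40],0,120],[[-86,49,60],0,120],[[-86,49,100],0,120],[[-86,49,145],0,120],[[-86,49,180],0,120],[[-86,49,184],0,120],[[-86,49,184],0,180],[[-86,49,184],0,255],[[-86,49,184],0,255],[[-86,49,184],0,255]]" 40
python3 kz.py
```

```text
time: 5.55
eef_pos: [0.451, 0.0379, 0.0217]
tcp_rot: [0.99, 0.144, 0.0, -0.001]
contact_force: [-1.4, 5.7, -2.3]
opening: 0.25
finger_force: 40.1
[-1.77528193  4.71751275 -2.45152444] [0.45105747 0.03786492 0.02171452]
knob z 0.023489352299220223 0.12999595478160592 858 [0.44132995 0.03797602 0.08291402]
```

```bash
python3 -m crank "[[[-2,0,-13],0,255],[[-3,0,-27],0,255],[[-1,0,-40],0,255],[[1,0,-49],0,255],[[4,0,-57],0,255],[[6,0,-61],0,255],[[6,0,-61],0,255]]"
python3 -m crank "[[[0,0,0],0,200],[[0,0,0],0,120],[[0,0,0],0,120],[[0,0,0],0,120],[[-2,0,-20],0,120],[[-2,0,-60],0,120],[[-2,0,-100],0,120],[[-2,0,-120],0,120]]"
python3 kz.py; python3 - <<'E'
from h import *
c=cam("wrist"); cv2.imwrite("pics/w3.png",c["frame"])
E
```

```text
time: 6.3
eef_pos: [0.4564, 0.0397, 0.0832]
tcp_rot: [0.989, 0.145, -0.0, -0.001]
contact_force: [-2.1, 5.5, -1.4]
opening: 0.246
finger_force: 39.3
time: 7.1
eef_pos: [0.4568, 0.037, 0.2062]
tcp_rot: [0.989, 0.145, 0.004, 0.001]
contact_force: [0.8, -0.4, 0.2]
opening: 0.531
finger_force: 0.0
[ 0.85699382 -0.18310508  0.85627133] [0.45820725 0.03688267 0.20874808]
knob z 0.0840607690449291 0.11128615535206621 68 [0.45107477 0.03655266 0.10548276]
```

View pics/w3.png

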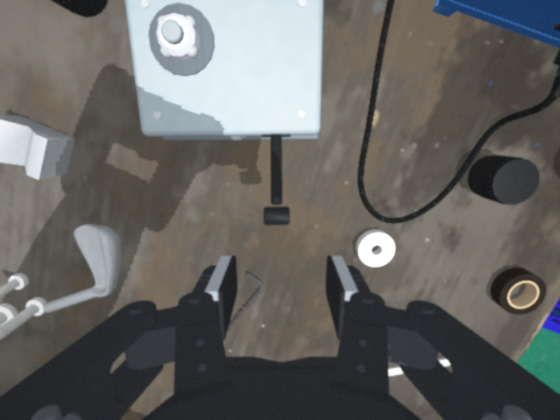

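The knob is at (276,215), raised and away from the bench. The chosen cap is at (505,178), the ring at (376,248) and the tape at (520,290).

```bash
python3 - <<'E'
from h import *
s=get_state(); print(s["qpos"]); M=R.from_quat(s["tcp_rot"]).as_matrix(); print(M.round(2).tolist())
c=cam("wrist"); P=cloud(c); q=P.reshape(-1,3); q=q[(abs(q[:,2]-.046)<.003)&(np.hypot(q[:,0]-.544,q[:,1]+.188)<.05)]; C,r=cv2.minEnclosingCircle(q[:,:2].astype(np.float32)*1000); print("cap",C,r,np.median(q,0))
c=cam("scene"); P=cloud(c); q=P.reshape(-1,3); q=q[(q[:,1]<-.05)&(q[:,1]>-.26)&(q[:,0]>.48)&(q[:,0]<.8)&(q[:,2]>.06)]
for z in np.arange(.07,.5,.04):
    t=q[abs(q[:,2]-z)<.02]; print(z.round(2),[ (y,t[abs(t[:,1]-y)<.02][:,0].min().round(3)) for y in(-.24,-.2,-.16,-.12,-.08) if (abs(t[:,1]-y)<.02).any()])
print(totool([C[0]/1000,C[1]/1000,.012]))
E
```

```text
[-1.40940934e-01 -1.90182482e-01  2.11876292e+00 -1.92681013e-04
  1.20310938e+00  1.13979136e+00]
[[0.96, 0.29, 0.01], [0.29, -0.96, -0.0], [0.01, 0.0, -1.0]]
cap (545.2092895507812, -187.36273193359375) 24.958959579467773 [ 0.54531727 -0.18602059  0.04729766]
0.07 [(-0.2, np.float64(0.647)), (-0.16, np.float64(0.613)), (-0.12, np.float64(0.675)), (-0.08, np.float64(0.674))]
0.11 [(-0.2, np.float64(0.673)), (-0.16, np.float64(0.674)), (-0.12, np.float64(0.675)), (-0.08, np.float64(0.675))]
0.15 [(-0.24, np.float64(0.725)), (-0.2, np.float64(0.674)), (-0.16, np.float64(0.674)), (-0.12, np.float64(0.622)), (-0.08, np.float64(0.673))]
0.19 [(-0.24, np.float64(0.652)), (-0.2, np.float64(0.656)), (-0.16, np.float64(0.624)), (-0.12, np.float64(0.619)), (-0.08, np.float64(0.675))]
0.23 [(-0.24, np.float64(0.653)), (-0.2, np.float64(0.646)), (-0.16, np.float64(0.591)), (-0.12, np.float64(0.592)), (-0.08, np.float64(0.625))]
0.27 [(-0.24, np.float64(0.679)), (-0.2, np.float64(0.673)), (-0.16, np.float64(0.618)), (-0.12, np.float64(0.593)), (-0.08, np.float64(0.625))]
0.31 [(-0.24, np.float64(0.68)), (-0.2, np.float64(0.673)), (-0.16, np.float64(0.625)), (-0.12, np.float64(0.615)), (-0.08, np.float64(0.675))]
0.35 [(-0.24, np.float64(0.68))]
0.39 [(-0.24, np.float64(0.661)), (-0.2, np.float64(0.686))]
0.43 [(-0.24, np.float64(0.662))]
0.47 [(-0.24, np.float64(0.68)), (-0.2, np.float64(0.719))]
[ 22.13049656 241.02171919 189.76701437]
```

```bash
python3 -m crank "[[[-20,40,0],-8,0],[[-30,80,0],-16,0],[[-40,130,0],-24,0],[[-50,170,0],-32,0],[[-61,215,0],-40,0],[[-61,215,0],-48,0],[[-61,215,0],-56,0],[[-61,215,0],-64,0],[[-61,215,0],-72,0],[[-61,215,0],-80,0]]"
python3 -m crank "[[[0,0,0],-8,0],[[0,0,0],-16,0],[[0,0,0],-24,0],[[0,0,0],-32,0],[[0,0,0],-40,0],[[0,0,0],-48,0],[[0,0,0],-56,0],[[0,0,0],-64,0],[[0,0,0],-72,0],[[0,0,0],-80,0]]"
python3 - <<'E'
from h import *
s=get_state(); print(s["qpos"],s["opening"]); M=R.from_quat(s["tcp_rot"]).as_matrix(); print(M.round(2).tolist())
print(totool([.543,-.187,.012]))
c=cam("wrist"); print(c["o"]-s["eef_pos"]); cv2.imwrite("pics/w4.png",c["frame"])
c=cam("scene"); cv2.imwrite("pics/s4.png",c["frame"])
E
```

```text
time: 8.3
eef_pos: [0.4566, -0.1855, 0.1987]
tcp_rot: [0.663, 0.749, -0.0, -0.002]
contact_force: [0.0, 0.2, -0.8]
opening: 1.0
finger_force: 0.0
time: 9.3
eef_pos: [0.4567, -0.1854, 0.1988]
tcp_rot: [0.027, 1.0, 0.001, -0.002]
contact_force: [0.1, 0.4, 0.2]
opening: 1.004
finger_force: 0.0
[-5.91731800e-01 -8.95512790e-02  2.04410181e+00 -6.43951101e-05
  1.19142141e+00 -2.10933385e+00] 1.003710247433325
[[-1.0, 0.05, -0.0], [0.05, 1.0, 0.0], [0.0, 0.0, -1.0]]
[-86.98730561   2.55067001 186.4568752 ]
[-0.07031926  0.00330347  0.14429153]
```

View pics/s4.png

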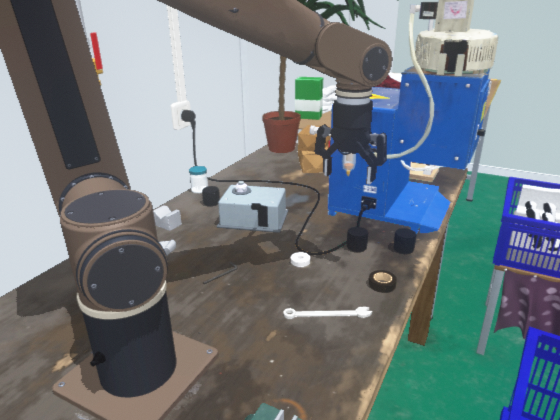

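The gripper is at (350,150), above and behind the chosen cap at (357,240). The lever is still up at (262,213).

```bash
python3 -m crank "[[[0,0,50],0,0],[[-30,2,95],0,0],[[-60,2,110],0,0],[[-87,2,120],0,0],[[-87,2,150],0,0],[[-87,2,175],0,0],[[-87,2,188],0,0],[[-87,2,188],0,0]]"
python3 -m crank "[[[0,0,0],0,80],[[0,0,0],0,255],[[0,0,0],0,255],[[0,0,0],0,255],[[0,0,0],0,255],[[0,0,0],0,255]]" 80
```

```text
time: 10.2
eef_pos: [0.5423, -0.1879, 0.0101]
tcp_rot: [0.03, 1.0, 0.002, -0.003]
contact_force: [-0.3, 0.5, -0.1]
opening: 1.008
finger_force: 0.0
time: 10.8
eef_pos: [0.5462, -0.1899, 0.0155]
tcp_rot: [0.029, 1.0, -0.001, 0.002]
contact_force: [-1.4, -0.1, 6.4]
opening: 0.538
finger_force: 81.8
```

```bash
python3 -m crank "[[[0,0,-15],0,255],[[0,0,-40],0,255],[[0,0,-80],0,255],[[20,0,-120],0,255],[[60,0,-160],0,255],[[85,0,-170],0,255],[[85,0,-170],0,255],[[85,0,-170],0,255]]"
python3 - <<'E'
from h import *
s=get_state(); print(s["qpos"],s["opening"],s["eef_pos"])
c=cam("wrist"); cv2.imwrite("pics/w5.png",c["frame"]); P=cloud(c)
q=P.reshape(-1,3)-s["eef_pos"]; q=q[(np.hypot(q[:,0],q[:,1])<.03)&(abs(q[:,2])<.06)]; print("cap pts rel tcp",len(q),np.percentile(q,[2,50,98],axis=0).round(4).tolist())
E
```

```text
time: 11.6
eef_pos: [0.4597, -0.1841, 0.1841]
tcp_rot: [0.03, 1.0, -0.0, 0.001]
contact_force: [-0.8, 0.1, -2.2]
opening: 0.542
finger_force: 81.9
[-5.86214890e-01 -7.16999584e-02  2.05576701e+00  2.37310094e-04
  1.15576736e+00 -2.09762199e+00] 0.5415159270394589 [ 0.45965033 -0.18406049  0.18407653]
cap pts rel tcp 14069 [[-0.0254, -0.0254, -0.003], [-0.0093, 0.0005, 0.0317], [0.0179, 0.0267, 0.0557]]
```

View pics/w5.png

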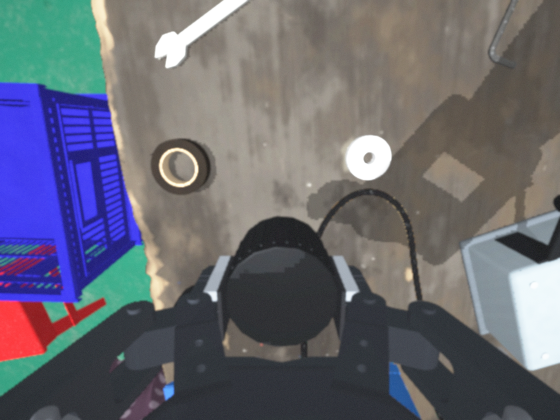

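The cap is held square between the pads, its top disc centred near (281,297). The tape and ring have not moved.

```bash
cat > capm.py <<'E'
from h import *
s=get_state(); c=cam("wrist"); P=cloud(c); M=R.from_quat(s["tcp_rot"])
q=M.inv().apply(P.reshape(-1,3)-s["eef_pos"])*1000; q=q[(np.hypot(q[:,0],q[:,1])<30)&(q[:,2]<30)&(q[:,2]>-50)]
h,e=np.histogram(q[:,2],np.arange(-50,31,2)); print(list(zip(e.astype(int),h)))
z0=e[h.argmax()]+1; t=q[(abs(q[:,2]-z0)<3)]; A=np.c_[t[:,:2],np.ones(len(t))]; k=np.linalg.lstsq(A,t[:,2],rcond=None)[0]; print("top plane tool z, tilt",k)
t=t[abs(t[:,1])<21]; print("extent x,y",np.percentile(t,[.5,99.5],axis=0).round(1).tolist()); 
x=q[(q[:,2]>z0-3)]; 
for y in(-15,-10,-5,0,5,10,15): 
    r=t[abs(t[:,1]-y)<1][:,0]; print(y,r.min().round(1),r.max().round(1), 'half chord', round((24**2-y*y)**.5,1))
E
python3 capm.py
```

```text
[(np.int64(-50), np.int64(58)), (np.int64(-48), np.int64(45)), (np.int64(-46), np.int64(61)), (np.int64(-44), np.int64(118)), (np.int64(-42), np.int64(564)), (np.int64(-40), np.int64(177)), (np.int64(-38), np.int64(155)), (np.int64(-36), np.int64(157)), (np.int64(-34), np.int64(3607)), (np.int64(-32), np.int64(5584)), (np.int64(-30), np.int64(249)), (np.int64(-28), np.int64(313)), (np.int64(-26), np.int64(223)), (np.int64(-24), np.int64(204)), (np.int64(-22), np.int64(183)), (np.int64(-20), np.int64(199)), (np.int64(-18), np.int64(168)), (np.int64(-16), np.int64(189)), (np.int64(-14), np.int64(151)), (np.int64(-12), np.int64(164)), (np.int64(-10), np.int64(144)), (np.int64(-8), np.int64(122)), (np.int64(-6), np.int64(113)), (np.int64(-4), np.int64(96)), (np.int64(-2), np.int64(103)), (np.int64(0), np.int64(89)), (np.int64(2), np.int64(62)), (np.int64(4), np.int64(73)), (np.int64(6), np.int64(67)), (np.int64(8), np.int64(77)), (np.int64(10), np.int64(33)), (np.int64(12), np.int64(0)), (np.int64(14), np.int64(0)), (np.int64(16), np.int64(0)), (np.int64(18), np.int64(0)), (np.int64(20), np.int64(0)), (np.int64(22), np.int64(0)), (np.int64(24), np.int64(0)), (np.int64(26), np.int64(0)), (np.int64(28), np.int64(0))]
top plane tool z, tilt [ 6.75192563e-03 -7.02525581e-04 -3.17925044e+01]
extent x,y [[-20.5, -20.6, -33.3], [25.2, 20.6, -28.5]]
-15 -16.9 20.5 half chord 18.7
-10 -20.1 23.7 half chord 21.8
-5 -21.2 25.4 half chord 23.5
0 -21.5 25.7 half chord 24.0
5 -21.0 25.3 half chord 23.5
10 -19.8 23.7 half chord 21.8
15 -17.5 21.1 half chord 18.7
```

```bash
python3 -m crank "[[[-10,45,0],0,255],[[-25,90,0],0,255],[[-40,135,0],0,255],[[-55,180,0],0,255],[[-72,225,0],0,255],[[-90,268,0],0,255],[[-108,308,0],0,255],[[-129,345,0],0,255],[[-129,345,0],0,255],[[-129,345,0],0,255]]"
python3 - <<'E'
from h import *
s=get_state(); print(s["eef_pos"],s["opening"])
c=cam("wrist"); d=c["R"].T@(np.array([.569,.153,.103])-c["o"]); print("expect px",d[:2]/d[2]*c["f"]+[c["cx"],c["cy"]])
P=cloud(c); q=P.reshape(-1,3); n=np.hypot(q[:,0]-.569,q[:,1]-.153)<.03
for a,b in((.1,.107),(.09,.0985),(.0765,.08)):
    t=q[n&(q[:,2]>a)&(q[:,2]<b)]; print(a,len(t),((t.max(0)+t.min(0))/2).round(4),t.mean(0).round(4)) if len(t) else 0
cv2.imwrite("pics/w6.png",c["frame"])
E
python3 kz.py
```

```text
time: 12.7
eef_pos: [0.6087, 0.1538, 0.181]
tcp_rot: [0.028, 1.0, -0.0, -0.002]
contact_force: [-1.3, -0.5, -1.5]
opening: 0.538
finger_force: 82.1
[0.60873129 0.15381466 0.18104731] 0.5380192965827068
expect px [277.13562297 171.19481021]
0.1 360 [0.5683 0.1533 0.1037] [0.5681 0.1536 0.104 ]
0.09 922 [0.5682 0.1534 0.0943] [0.5671 0.1535 0.0951]
0.0765 2088 [0.5689 0.1529 0.0783] [0.567  0.1536 0.0787]
[ 0.20660163  0.59479049 -1.62296314] [0.60835521 0.15226333 0.18185404]
knob z 0.08574839995126848 0.11208011581484723 68 [0.45179005 0.03758798 0.10546779]
```

View pics/w6.png

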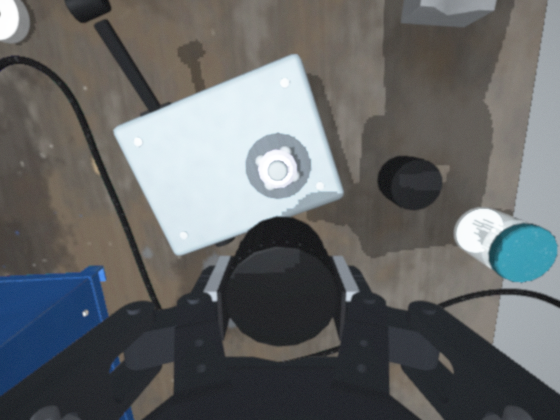

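The button and collar are at (277,170), where I expected them. The cap is held at (281,297), and the knob at (87,8) is still up.

```bash
python3 -m crank "[[[20,-1,0],0,255],[[38,-2,0],0,255],[[38,-2,25],0,255],[[38,-2,46],0,255],[[38,-2,46],0,255],[[38,-2,46],0,255]]"
python3 - <<'E'
from h import *
E=[]
for i in range(6): cam("top"); E.append(get_state()["eef_pos"])
s=get_state(); e=np.mean(E,0); print(e,np.std(E,0)); M=R.from_quat(s["tcp_rot"]); cap=e+M.apply([.0018,0,.0142]); print("mouth",cap,"shift mm tool",M.inv().apply(np.array([.5687,.1533,.078])-cap)*1000, s["contact_force"])
E
```

```text
time: 13.4
eef_pos: [0.5706, 0.152, 0.1373]
tcp_rot: [0.03, 1.0, -0.0, -0.0]
contact_force: [0.1, 0.1, 0.1]
opening: 0.537
finger_force: 82.2
[0.57173196 0.1526442  0.13875152] [0.00018531 0.00023321 0.00025286]
mouth [0.56996314 0.15275287 0.12454802] shift mm tool [ 1.38443444  0.45756709 46.54553748] [-0.20354471  0.51840251 -0.33708837]
```

```bash
python3 -m crank "[[[1,0,10],0,255],[[1,0,20],0,255],[[1,0,26],0,255],[[1,0,30],0,255],[[1,0,33],0,255],[[1,0,33],0,255]]" 100
```

```text
time: 14.3
eef_pos: [0.5704, 0.1531, 0.1049]
tcp_rot: [0.029, 1.0, 0.0, 0.0]
contact_force: [0.1, 0.3, 1.3]
opening: 0.537
finger_force: 102.8
```

```bash
python3 -m crank "[[[0,0,2],0,255],[[0,0,4],0,255],[[0,0,6],0,255],[[0,0,8],0,255],[[0,0,10],0,255],[[0,0,10],0,255]]" 120
python3 -m crank "[[[0,0,2],0,255],[[0,0,4],0,255],[[0,0,5],0,255],[[0,0,5],0,255]]"
```

```text
time: 14.9
eef_pos: [0.5696, 0.153, 0.0938]
tcp_rot: [0.029, 1.0, -0.0, -0.0]
contact_force: [0.2, -0.0, 0.4]
opening: 0.534
finger_force: 123.3
time: 15.3
eef_pos: [0.5699, 0.153, 0.0936]
tcp_rot: [0.029, 1.0, -0.0, -0.001]
contact_force: [-11.2, -1.7, 18.8]
opening: 0.525
finger_force: 124.7
```

```bash
python3 - <<'E'
from h import *
s=get_state(); print(s["eef_pos"],s["contact_force"])
for n in("wrist","top"):
    c=cam(n); q=cloud(c).reshape(-1,3); t=q[(np.hypot(q[:,0]-.5687,q[:,1]-.1533)<.018)&(q[:,2]<.14)&(q[:,2]>.11)]; print(n,len(t),t.mean(0) if len(t) else 0)
    if len(t): A=np.c_[t[:,:2]-t[:,:2].mean(0),np.ones(len(t))]; print(np.linalg.lstsq(A,t[:,2],rcond=None)[0])
cv2.imwrite("pics/sc7.png",cv2.resize(cam("scene")["frame"][150:270,190:350],None,fx=4,fy=4))
E
python3 capm.py|grep -A1 top; python3 kz.py
```

```text
[0.56989722 0.15303158 0.0936311 ] [-11.18926302  -1.70718686  18.76187672]
wrist 5109 [0.56815856 0.15332776 0.1252946 ]
[-0.0076348 -0.0003328  0.1252946]
top 0 0
top plane tool z, tilt [ 3.82117844e-03 -1.18591719e-03 -3.16310774e+01]
extent x,y [[-20.6, -20.6, -33.1], [25.3, 20.6, -28.5]]
[-9.60025174 -0.69665278 19.86766385] [0.56985935 0.15303274 0.09359511]
knob z 0.08458253368679847 0.110456093825189 69 [0.45177746 0.0373938  0.10484368]
```

View pics/sc7.png

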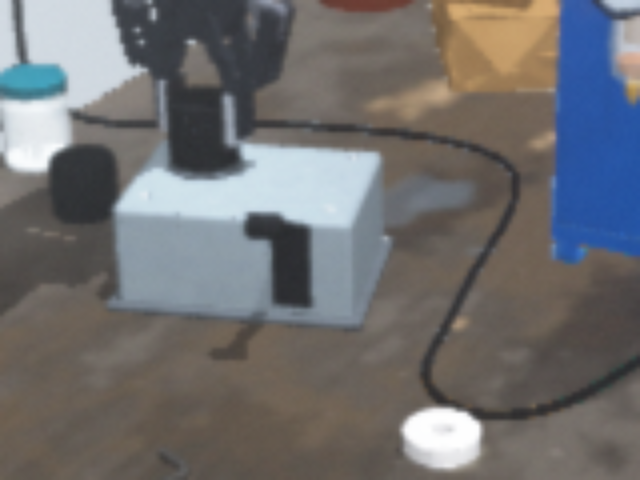

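The cap sits on the flange at (205,165) in the crop, with the fingers still gripping it, and the lever is up (knob at (265,225)). I'll hold briefly to check the push is steady, then hand in.

```bash
python3 -m crank "[[[0,0,0],0,255],[[0,0,0],0,255],[[0,0,0],0,255],[[0,0,0],0,255],[[0,0,0],0,255]]" && python3 -c "
from plant import ctrl; print(ctrl.sign_off())"
```

```text
time: 16.05
eef_pos: [0.5699, 0.153, 0.0936]
tcp_rot: [0.029, 1.0, -0.0, -0.001]
contact_force: [-10.4, -1.4, 20.4]
opening: 0.531
finger_force: 124.7
the job is handed in; nothing more can be done
None
```

I tested the switch, reset the lever so it stays up, and pressed the guard cap home on the flange; I handed the job in at about 16 s with the gripper still pushing down at about 20 N, but sign-off returned no verdict.

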